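# Press an eyepiece lens cell home in a toggle-clamp jig, draw it out and hold it level

## Robot

A 6-joint arm with a two-finger parallel gripper is mounted at the origin on a cart in front of the work surface, level with it; the furniture and walls round the work are solid. World frame = base frame: x ahead of the robot, y to its left, z up, the work surface at z = 0. Lengths are in m, angles in rad, forces in N, time in s.
With the tool pointing down it reaches from about 0.3 to 0.95 m from the base axis. Payload 3.1 kg.
Tool frame: the origin (TCP) lies between the finger pads; the fingertips stand 22 mm ahead of it and the grasp point (between the pads) lies 3 mm ahead of it; z points along the fingers, y is the line along which they close (so a half turn about z gives the same grasp; the last joint's range is limited). The gripper opens to 85 mm and grips with 20 to 120 N. Pads are 22 mm wide; open, the fingers measure 114 mm over their backs; the gripper's body (76 mm by 85 mm) begins 54 mm behind the grasp point. The pads swing forward as they close: fully open they stand 13 mm farther back than shut.
Start: joints at [1.09, 0.308, 1.634, -0, 1.2, -0.07], TCP at [0.25, 0.573, 0.253] pointing down, gripper open.
Joint ranges: [-3.06, 3.06], [-0.79, 1.96], [0.05, 2.63], [-1.19, 4.34], [0.05, 2.64], [-2.94, 2.94]. Speed limits (rad/s): [2.79, 2.79, 3.14, 3.14, 3.14, 3.14].

## Interface

Orientations are given as a unit quaternion [w, x, y, z].
In Python, from plant import r gives the robot as it stands. The module is installed in compiled form; this text tells all that it offers.
- The arm moves only by the shell command python3 -m creep 'ROWS' [FORCE]. ROWS is JSON, one flat list of numbers, 7 for each row, row after row: the shift along the world's x, y, z in cm, then the turn, a rotation vector about the world's x, y, z in rad, then the finger opening in cm, from 0 to 8.54. A call has exactly 10 rows; each row shifts and turns the commanded pose from where the row before left it; what a row does not reach is not made up. A row lasts 1/10 s, in which the tool goes at most 50 mm and 8.59 degrees, less where a joint would pass 70% of its speed; a pose out of reach is approached as far as the arm can. A call is refused whole if a number of a shift passes 5 or a number of a turn 0.15, either way. A call with a gripper value outside its range is refused whole. The fingers move at their own pace and stop on an object; FORCE is the grip in N (left out, the last holds). Time passes only in rows, so rows that do not move let the fingers close, or fill a call up. It gives the time, the measured TCP pose, the force, the opening and the grip force at its end, in the units of the state.
- r.observe(): the state, without advancing time (a new reading comes with each control period).
- r.camera(name): name is "scene" or "top" or "wrist"; returns a dict with "color" (480x640x3 uint8, red, green, blue), "vertical_fov" (degrees; the focal length in pixels is half the picture's height over the tangent of half this angle, whatever the lens; pixels are square), "cx", "cy" (the principal point, pixels), "D" ([k1, k2, p1, p2, k3] as OpenCV has them; the pictures are not rectified), "xyz" and "attitude" of the camera in the world. Camera axes: x right, y down, z forward; pixel columns grow to the right and rows downward; lengths in m; the calibration is good to about 2 mm. A picture is of the moment at which its call begins. There is no depth.
- r.finish_job(): hands the job in; it is judged then, once.
The state is a dict: "time_s": time; "q": joint angles; "qd": joint speeds; "effort": joint torques, N m; "ee_pos": TCP position; "orientation": TCP orientation; "contact_force": force on the tool from outside, world axes, zero at the start; "moment": the same for the moment, N m; "grip_width": finger opening in m; "gripper_force": force on a finger pad.
Only numpy, scipy, OpenCV 4.12 (cv2) and the standard library are available. Lean on these libraries where they do the work, as an engineer would, in place of code of your own. Each camera call takes 0.05 s, during which the arm holds its last target. There are 200 camera calls.

## Task

The eyepiece in the bored nest of the toggle-clamp jig has its eye-lens cell standing a few millimetres proud: swing the clamp's handle up and over centre against its stop so that the arm presses the cell fully home, then swing the handle right back again so that the arm stands clear. Then draw the eyepiece straight up out of the nest by its knurled head and, without setting it down anywhere, lay it over level on its side, as if to look through it, about 25 cm above the bench. Finish while still holding it there in the gripper, motionless, the clamp left open and the things lying round the jig left alone.

Things in the scene. Friction and masses are not known exactly. Their poses are not given: they have to be found in the camera images.
- jig: Press jig fixed to the bench: aluminium plate 180 x 80 x 12 mm, dark steel nest block (54 mm square, top 40 mm above bench; bore at x = -50 mm), steel toggle clamp (bracket x 18 to 70 mm, 24 wide, 88 high). Origin: centre of the underside; x from nest to clamp, y along the clamp's pivots, z up. Clamp open: the arm leans away, over 75 mm from the nest's axis, its end 155 mm above bench.
- nest_mouth (a point): Centre of the bore's mouth in the nest block's top face, 40 mm above the bench; bore 25 mm wide, 28 mm deep. The eyepiece's head sits on this face.
- handle_pivot (a point): Middle of the handle's fixed pivot pin (parallel to the jig's y), 79 mm above the bench, 59.5 mm from the jig's origin along its x. The handle turns about this point. Keep clear of the microscope right of the jig: 0.41 m tall, centred near y = -0.22, its base from x = 0.68 on, its eyepieces overhanging to x = 0.57 above z = 0.33; and of the black case (0.09 m high, x over 0.64, y over 0.13).
- handle_grip (a point): Middle of the handle's black grip, a round bar 15 mm thick that ends 25 mm beyond; 68 mm from the pivot. Handle right back: the bar slopes up, away from the nest, 16 degrees above level, this point 98 mm above bench. Over centre: nearly upright, leaning 7 degrees towards the nest, this point 147 mm above bench. Held between fingers across the jig's y, the bar turns easily in them.
- handle (a joint): Angle of the clamp's handle, rad: 0 = right back (arm up, clamp open), growing as it is swung up towards the nest; 1.35 = dead centre, 1.42 = stop past centre, where the arm lies level, locked. Moves with about 1 N at the grip; the last 0.27 rad before dead centre presses the cell and takes about 3 N. Stays where left, except close to dead centre.
- eyepiece: The eyepiece, 60 to 120 g, loose, upright in the nest, 57 mm tall: steel tube 23 mm across, 27 long; black knurled head 34 mm across, 28 long; bright lens cell on top. Origin: centre of the tube's lower end, 13 mm above bench when seated; z along its axis to the eye lens. The head is 27 to 55 mm above the origin: 40 to 68 mm above bench when seated.
- lens_cell (a joint): How far the eye-lens cell (bright ring 26 mm across with the lens, on top of the head) stands proud of home, m: 0.0025 to 0.0038 at the start, 0 = fully home. A press fit: moves with about 4 N and stays put. At home its rim is 2 mm above the head.
- objective_can: Bystander: black plastic canister with a pale ribbed lid, 37 mm in diameter, 64 mm tall, loose on the bench beside the jig. Origin: centre of its underside.
- spare_eyepiece: Bystander: another black eyepiece, 36 mm in diameter, 43 mm tall, standing loose on the bench beside the jig. Origin: centre of its underside.
- lens_tissue: Bystander: booklet of lens tissue, 78 x 105 x 11 mm, lying loose on the bench to the right. Origin: centre of its underside.
Things that resemble listed ones, but are neither listed nor needed, are in the scene too. What is shaped like the eyepiece but orange or red is not meant.

How it is judged:
On the way, in this order (a step that is already met when the one before it is completed fails the run):
1. the handle is swung past dead centre and the lens cell is pressed home (value of joint handle above 1.36 rad and value of joint lens_cell below 0.0007 m), for 0.2 s.
2. the handle is swung back so that the arm stands clear, the cell staying home (value of joint handle below 0.25 rad and value of joint lens_cell below 0.0007 m and z of eyepiece in the frame of nest_mouth below -0.02 m), for 0.1 s.
3. the eyepiece is drawn up out of the nest, still upright (z of eyepiece in the frame of nest_mouth above 0.003 m and horizontal distance between eyepiece and nest_mouth below 0.04 m and angle between eyepiece's own z axis and vertical below 0.5 rad and contact force between the fingers and eyepiece above 1 N), for 0.1 s.
At the end, for the whole second after the job is handed in: The eyepiece is held by the fingers alone, still, its axis within about 22 degrees of level and its origin more than 18 cm above the bench; the lens cell is home within 0.7 mm and the clamp's handle is back (under 0.35 rad) (angle between eyepiece's own z axis and vertical between 1.18 and 1.96 rad and height (world z) of eyepiece above 0.18 m and contact force between the fingers and eyepiece above 1 N and contact force between jig and eyepiece below 0.1 N and linear speed of eyepiece below 0.03 m/s and angular speed of eyepiece below 0.2 rad/s and value of joint lens_cell below 0.0007 m and value of joint handle below 0.35 rad); the arm keeps its last pose, push and grip.
It fails at once if the eyepiece is dropped or set down outside the nest (horizontal distance between eyepiece and nest_mouth above 0.045 m and height (world z) of eyepiece below 0.05 m).
It fails at once if the canister is knocked (distance of objective_can from where it was at the start of the episode above 0.02 m).
It fails at once if the spare eyepiece is knocked (distance of spare_eyepiece from where it was at the start of the episode above 0.02 m).
It fails at once if the lens tissue is pushed away (distance of lens_tissue from where it was at the start of the episode above 0.02 m).
It also fails if it takes over 61 s, if anything falls off the work surface, if the arm or the gripper's body presses on something with over 40 N, if the wrist force passes 120 N, or if a joint passes its speed limit or range.

## Working session

There is one attempt and no reset: what is moved stays moved. The work goes in short steps, Python scripts to look and compute and a shell command to move; the robot and the scene stay as the last step left them, time stands still between calls to the robot, and variables do not carry over. Pictures are saved under pics/ and viewed, at most 10 in all, crops included, and the job is handed in when it is done.

```bash
mkdir -p pics; cat > h.py <<'E'
import numpy as np, cv2
from scipy.spatial.transform import Rotation as R
from plant import r
def cam(n,f=None):
    c=r.camera(n)
    if f: cv2.imwrite('pics/'+f,c['color'][:,:,::-1])
    return c
def K(c):
    f=240/np.tan(np.radians(c['vertical_fov'])/2)
    return np.array([[f,0,c['cx']],[0,f,c['cy']],[0,0,1.]])
def rot(c):
    a=np.array(c['attitude'],float)
    return a if a.shape==(3,3) else R.from_quat(a[[1,2,3,0]]).as_matrix()
def ray(c,uv):
    p=cv2.undistortPoints(np.array([[uv]],float),K(c),np.array(c['D'],float))[0,0]
    return np.array(c['xyz']),rot(c)@np.array([p[0],p[1],1])
def onz(c,uv,z):
    o,d=ray(c,uv); return o+d*(z-o[2])/d[2]
def proj(c,P):
    Rm=rot(c); t=-Rm.T@np.array(c['xyz'])
    return cv2.projectPoints(np.array(P,float).reshape(-1,1,3),cv2.Rodrigues(Rm.T)[0],t,K(c),np.array(c['D'],float))[0][:,0]
E
python3 - <<'E'
from h import *
import pickle
for n in('scene','top'):
    c=cam(n,n+'1.png'); pickle.dump(c,open(n+'.pkl','wb')); print(n,c['xyz'],c['attitude'],c['vertical_fov'],c['D'])
print(r.observe())
E
```

```text
scene [-0.21967474 -0.47324918  0.62013721] [-0.41108216  0.74759049 -0.45102928  0.26209256] 43.80002744672308 [-0.20531994  0.          0.          0.          0.        ]
top [ 0.34133027 -0.09683761  1.21611162] [ 0.06125308 -0.70030148  0.70923806 -0.05298368] 44.385162593753265 [0.04576908 0.         0.         0.         0.        ]
{'time_s': 0.1, 'q': array([ 1.09026325e+00,  3.08913420e-01,  1.63502615e+00, -3.03680344e-06,
        1.19972688e+00, -6.97232042e-02]), 'qd': array([ 0.00076931, -0.00156599, -0.00357744,  0.00033365, -0.00196313,
       -0.00136703]), 'effort': array([-8.00764301e-04, -4.16413987e+01, -2.77643502e+01, -1.42047434e-04,
        4.07330808e-03, -1.74187977e-05]), 'ee_pos': array([0.24931463, 0.57236875, 0.25218046]), 'orientation': array([-2.80332147e-04,  2.03962952e-01,  9.78978059e-01, -9.98281708e-04]), 'contact_force': array([-0.03963476, -0.76991215, -0.38304825]), 'moment': array([ 0.03451886,  0.05686259, -0.01789256]), 'gripper_force': 0.0, 'grip_width': 0.0855979434875307}
```

View pics/scene1.png

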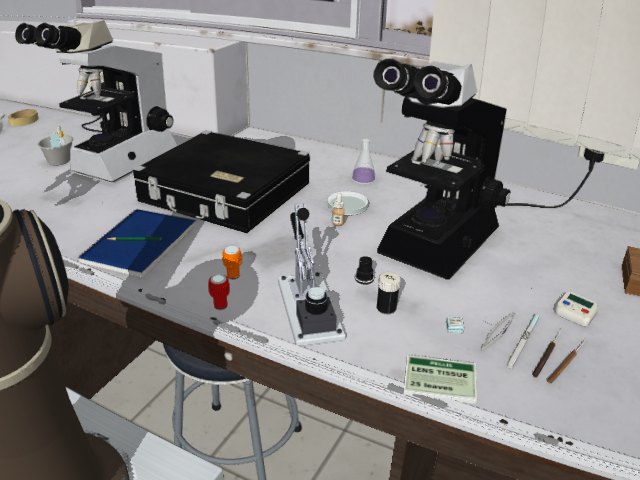

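View pics/top1.png

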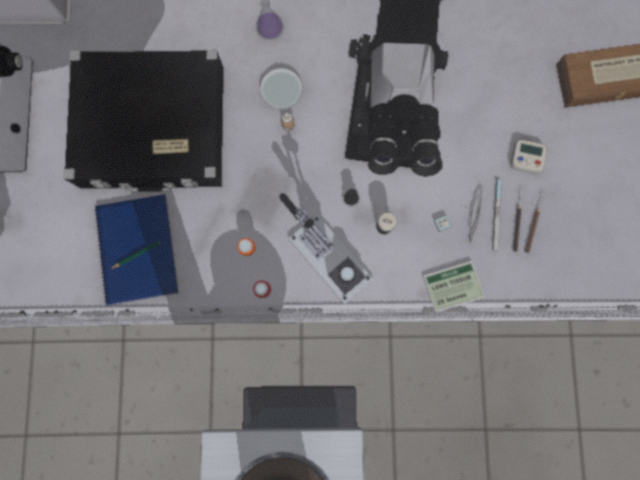

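The scene view shows the jig at (312,305), with the eyepiece in its nest at (317,297). In the top view the nest is at (347,273) and the handle's tip near (286,200).
Things that could be taken for the eyepiece, in top view pixels: the nest eyepiece (347,273), orange (246,246), red (262,289), the black spare (350,195) and the canister (387,222). I choose (347,273), the black one in the bored nest, and check it in one crop.

```bash
python3 - <<'E'
from h import *
import pickle
t=pickle.load(open('top.pkl','rb')); s=pickle.load(open('scene.pkl','rb'))
a=t['color'][180:310,270:400,::-1]; b=s['color'][195:350,260:420,::-1]
im=np.zeros((560,800,3),np.uint8)
im[:400,:400]=cv2.resize(a,(400,400),interpolation=cv2.INTER_CUBIC); b=cv2.resize(b,(400,388),interpolation=cv2.INTER_CUBIC); im[:388,400:]=b
cv2.imwrite('pics/crop1.png',im[:400])
for uv,z in [((347.5,273.5),.073),((387,219),.064),((350.5,196),.043),((286,200),.105),((453,285),.011)]: print(uv,onz(t,uv,z).round(4))
print('rough scale',onz(t,(348.5,273.5),.073)-onz(t,(347.5,273.5),.073))
E
```

```text
(347.5, 273.5) [ 0.4526 -0.1354  0.073 ]
(387, 219) [ 0.5612 -0.2163  0.064 ]
(350.5, 196) [ 0.614  -0.1455  0.043 ]
(286, 200) [ 0.5935 -0.0181  0.105 ]
(453, 285) [ 0.4325 -0.3516  0.011 ]
rough scale [-2.45507398e-05 -1.94519713e-03  0.00000000e+00]
```

View pics/crop1.png

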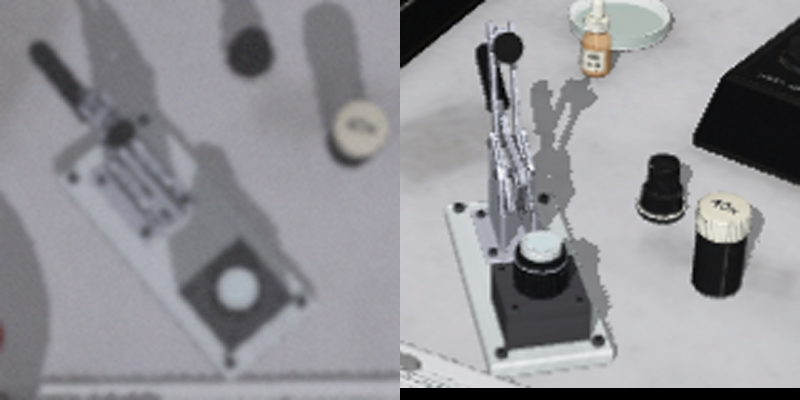

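The crop confirms the black-headed eyepiece with its bright cell in the dark nest, crop (238,289). The black handle bar runs from about (90,105) to (40,50), and the presser on the open arm is at (120,133). Next I fit the jig frame.

```bash
cat > jig.py <<'E'
from h import *
import pickle
t=pickle.load(open('top.pkl','rb'))
cv=lambda p:(270+p[0]/3.077-.5+.16,180+p[1]/3.077-.5+.16)
if __name__=='__main__':
    P=[onz(t,cv(p),.013)[:2] for p in [(72,178),(230,362),(300,300),(143,120)]]
    for a,b in((1,0),(2,3)):
        d=P[a*1 if 0 else b]-P[a]; print(np.degrees(np.arctan2(d[1],d[0])),np.linalg.norm(d))
    c=np.mean(P,0); n=onz(t,cv((238,289)),.073)[:2]; tip=onz(t,cv((38,46)),.105)[:2]
    print('centre',c,'nest',n,'tip',tip, tip-n, np.degrees(np.arctan2(*(tip-n)[::-1])))
E
python3 jig.py
```

```text
39.859258754780434 0.1624222133592306
39.90869827704063 0.16073907598135087
centre [ 0.49216386 -0.10200714] nest [ 0.45241769 -0.13442438] tip [ 0.60426207 -0.0104419 ] [0.15184439 0.12398248] 39.231986316508475
```

```bash
python3 -m creep '[2.2,-3.9,0,0,0,-0.14,8.5, 2.2,-3.9,0,0,0,-0.14,8.5, 2.2,-3.9,0,0,0,-0.14,8.5, 2.2,-3.9,0,0,0,-0.14,8.5, 2.2,-3.9,0,0,0,-0.14,8.5, 2.2,-3.9,0,0,0,-0.14,8.5, 2.2,-3.9,0,0,0,-0.14,8.5, 2.2,-3.9,0,0,0,-0.14,8.5, 2.2,-3.9,0,0,0,-0.14,8.5, 2.2,-3.9,0,0,0,-0.14,8.5]'
```

```text
time_s: 1.1
ee_pos: [0.4699, 0.1812, 0.253]
orientation: [-0.0, 0.788, 0.615, -0.0]
contact_force: [0.2, 0.7, -0.6]
grip_width: 0.0852
gripper_force: 0.0
```

```bash
python3 -m creep '[2.3,-4.1,0,0,0,-0.126,8.5, 2.3,-4.1,0,0,0,-0.126,8.5, 2.3,-4.1,-1,0,0,-0.126,8.5, 2.3,-4.1,-1,0,0,-0.126,8.5, 2.5,-4,-1,0,0,-0.128,8.5, 0,0,-1,0,0,0,6, 0,0,0,0,0,0,6, 0,0,0,0,0,0,6, 0,0,0,0,0,0,6, 0,0,0,0,0,0,6]'
python3 - <<'E'
from h import *
c=cam('wrist','w1.png'); s=r.observe(); print(s['ee_pos'],s['q'])
th=np.radians(39.7);ex=np.array([np.cos(th),np.sin(th)]);o=np.array([.491,-.1023])
J=lambda x,z:[*(o+ex*x),z]
print(proj(c,[J(124.9e-3,.098),J(149e-3,.105),J(-.05,.04),J(.0595,.079)]), c['xyz'])
E
```

```text
time_s: 2.1
ee_pos: [0.5865, -0.0197, 0.2141]
orientation: [0.0, 0.939, 0.343, 0.0]
contact_force: [0.2, -0.6, -0.6]
grip_width: 0.0599
gripper_force: 0.0
[ 0.58663317 -0.01986031  0.21410826] [-1.08060556e-01  2.74935891e-01  1.76083475e+00  9.14943757e-05
  1.10460261e+00  7.61918814e-01]
[[320.57970423 241.93500035]
 [321.06353776 208.72656975]
 [318.1736708  400.33925567]
 [319.49819018 316.25327721]] [0.63935928 0.02470999 0.33441584]
```

View pics/w1.png

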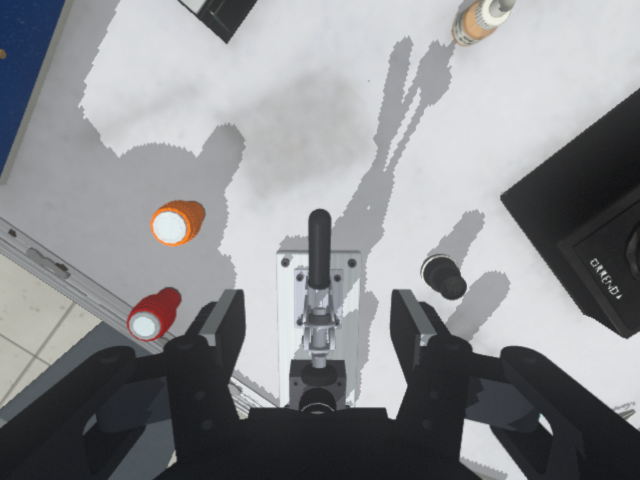

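The wrist view shows the black grip bar at columns 311–330, with its tip at row 210 and its middle near (320,245). That agrees with the prediction, so I descend and close.

```bash
python3 -m creep '[0,-0.3,-2,0,0,0,6, 0,0,-2,0,0,0,6, 0,0,-2,0,0,0,6, 0,0,-2,0,0,0,6, 0,0,-2,0,0,0,6, 0,0,-1.3,0,0,0,6, 0,0,0,0,0,0,4, 0,0,0,0,0,0,2, 0,0,0,0,0,0,1, 0,0,0,0,0,0,1]' 20
python3 -m creep '[0,0,0,0,0,0,1, 0,0,0,0,0,0,1, 0,0,0,0,0,0,1, 0,0,0,0,0,0,1, 0,0,0,0,0,0,1, 0,0,0,0,0,0,1, 0,0,0,0,0,0,1, 0,0,0,0,0,0,1, 0,0,0,0,0,0,1, 0,0,0,0,0,0,1]' 20
python3 - <<'E'
import numpy as np
th=np.radians(39.7)
# arc of the grip about pivot, cm, in (jig x, z), 0..1.43 rad
a=np.radians(16)+np.linspace(0,1.44,21); X=6.8*np.cos(a);Z=6.8*np.sin(a)
for i in range(20): 
    d=X[i+1]-X[i]; print(i,(d*np.cos(th)).round(2),(d*np.sin(th)).round(2),(Z[i+1]-Z[i]).round(2))
E
```

```text
time_s: 3.15
ee_pos: [0.586, -0.0221, 0.1016]
orientation: [-0.002, 0.94, 0.342, -0.0]
contact_force: [-3.7, 4.7, 3.2]
grip_width: 0.0144
gripper_force: 20.0
time_s: 4.15
ee_pos: [0.586, -0.0221, 0.1016]
orientation: [-0.002, 0.94, 0.342, -0.0]
contact_force: [-3.2, 5.6, 3.7]
grip_width: 0.0141
gripper_force: 20.0
0 -0.12 -0.1 0.47
1 -0.14 -0.12 0.45
2 -0.17 -0.14 0.44
3 -0.19 -0.16 0.42
4 -0.21 -0.18 0.4
5 -0.24 -0.2 0.38
6 -0.26 -0.21 0.36
7 -0.28 -0.23 0.33
8 -0.29 -0.24 0.31
9 -0.31 -0.26 0.28
10 -0.32 -0.27 0.25
11 -0.34 -0.28 0.22
12 -0.35 -0.29 0.19
13 -0.36 -0.3 0.15
14 -0.37 -0.3 0.12
15 -0.37 -0.31 0.09
16 -0.37 -0.31 0.05
17 -0.38 -0.31 0.02
18 -0.38 -0.31 -0.02
19 -0.37 -0.31 -0.05
```

```bash
python3 -m creep '[-0.17,-0.03,0.47,0,0,0,1, -0.14,-0.12,0.45,0,0,0,1, -0.17,-0.14,0.44,0,0,0,1, -0.19,-0.16,0.42,0,0,0,1, -0.21,-0.18,0.4,0,0,0,1, -0.24,-0.2,0.38,0,0,0,1, -0.26,-0.21,0.36,0,0,0,1, -0.28,-0.23,0.33,0,0,0,1, -0.29,-0.24,0.31,0,0,0,1, -0.31,-0.26,0.28,0,0,0,1]' 20
```

```text
time_s: 5.15
ee_pos: [0.5631, -0.041, 0.1387]
orientation: [-0.001, 0.94, 0.342, -0.0]
contact_force: [-1.2, 4.4, -3.3]
grip_width: 0.0142
gripper_force: 20.5
```

```bash
python3 -m creep '[-0.32,-0.27,0.25,0,0,0,1, -0.34,-0.28,0.22,0,0,0,1, -0.35,-0.29,0.19,0,0,0,1, -0.36,-0.3,0.15,0,0,0,1, -0.37,-0.3,0.12,0,0,0,1, -0.37,-0.31,0.09,0,0,0,1, -0.37,-0.31,0.05,0,0,0,1, -0.38,-0.31,0.02,0,0,0,1, -0.38,-0.31,-0.02,0,0,0,1, -0.37,-0.31,-0.05,0,0,0,1]' 20
python3 - <<'E'
from h import *
s=r.observe();print(s['ee_pos'],s['contact_force'],s['moment'])
th=np.radians(39.7);ex=np.array([np.cos(th),np.sin(th)]);o=np.array([.491,-.1023])
x=(s['ee_pos'][:2]-o)@ex-.0595; z=s['ee_pos'][2]-.003-.079
print(x,z,np.hypot(x,z),np.arctan2(z,x)-np.radians(16))
c=cam('scene')['color'][190:360,240:400,::-1]
cv2.imwrite('pics/s2.png',cv2.resize(c,(560,595),interpolation=cv2.INTER_CUBIC))
E
```

```text
time_s: 6.15
ee_pos: [0.5281, -0.0703, 0.1499]
orientation: [-0.001, 0.94, 0.342, 0.001]
contact_force: [-1.3, 6.7, 0.2]
grip_width: 0.0134
gripper_force: 19.3
[ 0.52807863 -0.07028227  0.1498788 ] [-1.29256368  6.66531632  0.16791096] [1.24023225 0.0204357  0.08798476]
-0.010519819879998414 0.06787880468328387 0.06868914568939558 1.445299879577374
```

View pics/s2.png

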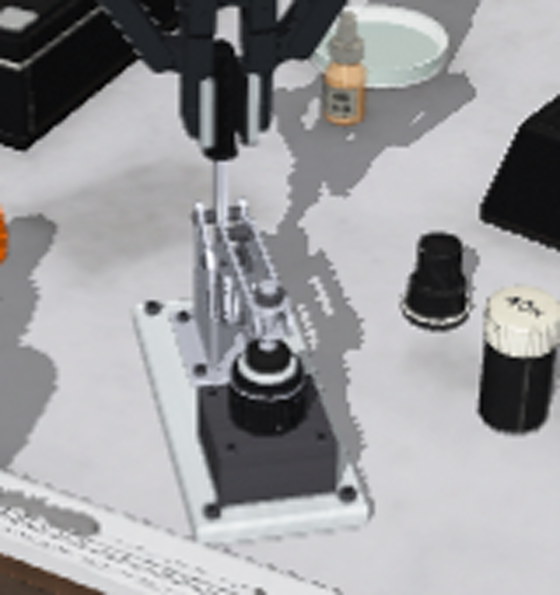

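The arm lies level with its presser on the cell (crop (268,360)), and the handle is upright. A small extra push will confirm it is against the stop.

```bash
python3 -m creep '[-0.15,-0.13,0,0,0,0,1, -0.15,-0.13,0,0,0,0,1, 0,0,0,0,0,0,1, 0,0,0,0,0,0,1, 0,0,0,0,0,0,1, 0,0,0,0,0,0,1, 0,0,0,0,0,0,1, 0,0,0,0,0,0,1, 0,0,0,0,0,0,1, 0,0,0,0,0,0,1]' 20
python3 - <<'E'
from h import *
s=r.observe();print(s['ee_pos'],s['contact_force'],s['moment'])
E
```

```text
time_s: 7.2
ee_pos: [0.5251, -0.0742, 0.1489]
orientation: [0.0, 0.94, 0.342, 0.0]
contact_force: [0.6, -0.1, 0.9]
grip_width: 0.0098
gripper_force: 0.0
[ 0.52505586 -0.07421051  0.14886398] [ 0.58190063 -0.12935539  0.93445028] [ 0.01595602 -0.00291324  0.0327868 ]
```

```bash
python3 - <<'E'
from h import *
c=cam('scene')['color'][190:340,270:380,::-1]; w=cam('wrist')['color'][:,:,::-1]
im=np.zeros((600,800,3),np.uint8); im[:,:440]=cv2.resize(c,(440,600),interpolation=cv2.INTER_CUBIC)
im[:480,440:]=w[:,140:500]; cv2.imwrite('pics/s3.png',im)
E
```

```text
(no output)
```

View pics/s3.png

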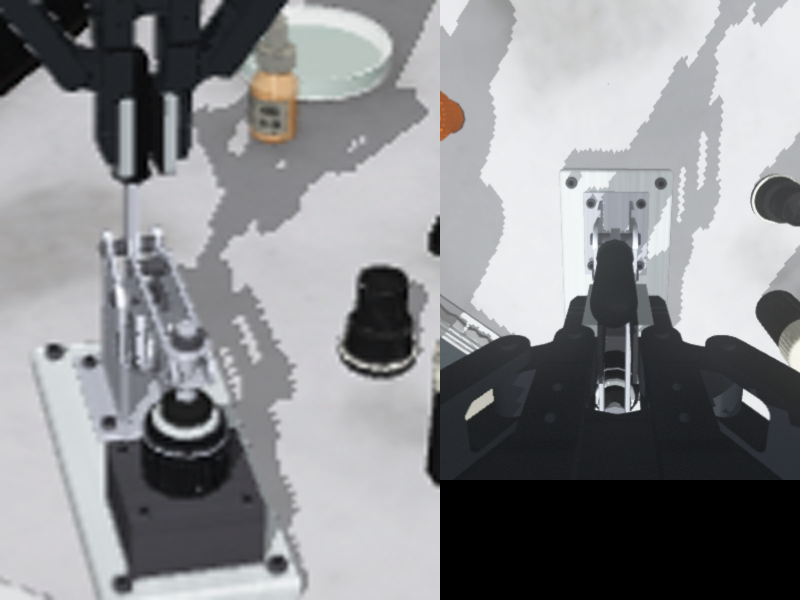

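The fingers slipped off towards the nest, and the bar now stands behind them (wrist tip centre about (314,260), base about (314,310)). I estimate its angle.

```bash
python3 - <<'E'
from h import *
c=cam('wrist'); s=cam('scene')
th=np.radians(39.7);ex=np.array([np.cos(th),np.sin(th)]);o=np.array([.491,-.1023])
J=lambda x,z:[*(o+ex*x),z]
for q in (1.0,1.2,1.3,1.36,1.42):
    a=q+np.radians(16); P=[J(.0595+L*np.cos(a),.079+L*np.sin(a)) for L in(.043,.068,.093)]
    print(q,proj(c,P).round(0).tolist(),proj(s,P).round(1).tolist())
# dark bar in scene: column centre per row
g=s['color'].astype(int).sum(2); 
for v in (200,205,210,215,220,225,230,235,240): print(v,(g[v,290:325]//8).tolist())
t=r.observe();x=(t['ee_pos'][:2]-o);print(x@ex, x@np.array([-ex[1],ex[0]]))
E
```

```text
1.0 [[317.0, 235.0], [317.0, 233.0], [317.0, 231.0]] [[302.5, 226.2], [301.7, 211.7], [301.0, 197.0]]
1.2 [[317.0, 255.0], [317.0, 271.0], [317.0, 295.0]] [[303.5, 227.8], [303.3, 214.1], [303.1, 200.1]]
1.3 [[317.0, 265.0], [317.0, 289.0], [317.0, 325.0]] [[304.0, 229.0], [304.1, 215.9], [304.2, 202.4]]
1.36 [[317.0, 270.0], [317.0, 299.0], [317.0, 341.0]] [[304.3, 229.8], [304.5, 217.2], [304.9, 204.1]]
1.42 [[317.0, 276.0], [317.0, 309.0], [317.0, 356.0]] [[304.6, 230.7], [305.0, 218.6], [305.5, 206.0]]
200 [67, 68, 48, 22, 12, 9, 12, 14, 13, 13, 14, 13, 13, 37, 68, 73, 72, 72, 48, 21, 13, 10, 11, 11, 11, 10, 10, 9, 8, 8, 8, 8, 13, 14, 13]
205 [13, 13, 13, 13, 11, 11, 13, 13, 13, 14, 13, 14, 13, 8, 5, 6, 5, 48, 56, 28, 12, 11, 13, 13, 13, 13, 14, 13, 13, 14, 13, 13, 10, 13, 13]
210 [13, 10, 12, 13, 14, 12, 13, 13, 13, 13, 13, 13, 13, 7, 5, 5, 5, 5, 8, 10, 10, 12, 13, 13, 13, 14, 14, 13, 13, 11, 39, 68, 73, 73, 72]
215 [75, 75, 74, 52, 22, 13, 14, 13, 10, 20, 60, 67, 67, 33, 7, 5, 5, 4, 7, 7, 11, 58, 66, 66, 39, 17, 14, 14, 68, 76, 76, 75, 75, 75, 75]
220 [75, 75, 75, 52, 22, 13, 13, 13, 13, 25, 60, 66, 66, 33, 7, 4, 5, 5, 6, 7, 11, 59, 66, 66, 31, 12, 13, 20, 45, 49, 49, 49, 48, 49, 48]
225 [74, 74, 73, 51, 24, 12, 14, 14, 15, 25, 60, 66, 66, 33, 7, 5, 5, 4, 7, 7, 11, 59, 66, 66, 31, 12, 14, 25, 68, 57, 49, 48, 48, 48, 48]
230 [72, 73, 73, 73, 73, 53, 25, 15, 14, 30, 61, 66, 66, 33, 7, 5, 5, 48, 26, 8, 11, 59, 66, 66, 71, 73, 74, 73, 73, 73, 73, 73, 56, 49, 49]
235 [70, 69, 69, 70, 71, 71, 72, 72, 72, 61, 35, 17, 17, 15, 15, 35, 69, 74, 74, 74, 74, 75, 75, 75, 75, 76, 76, 76, 76, 76, 76, 76, 76, 76, 57]
240 [65, 65, 64, 63, 63, 63, 64, 65, 66, 67, 63, 50, 66, 71, 73, 71, 72, 73, 74, 74, 74, 74, 75, 75, 75, 75, 76, 76, 76, 76, 76, 76, 76, 76, 76]
0.04407069176774697 -4.442955177421623e-05
```

The bar has fallen back to about 1.2 rad: it crept out of the light grip during the press stroke. I will go behind it with closed fingers and push it over centre.

```bash
python3 -m creep '[0,0,3.5,0,0,0,0, 0,0,3.5,0,0,0,0, 1.25,1.0,0,0,0,0,0, 1.25,1.0,0,0,0,0,0, 1.25,1.1,0,0,0,0,0, 0,0,0,0,0,0,0, 0,0,-3,0,0,0,0, 0,0,-3,0,0,0,0, 0,0,-1,0,0,0,0, 0,0,0,0,0,0,0]' 40
python3 -m creep '[-0.2,-0.17,0,0,0,0,0, -0.2,-0.17,0,0,0,0,0, -0.2,-0.17,0,0,0,0,0, -0.2,-0.17,0,0,0,0,0, -0.2,-0.17,0,0,0,0,0, -0.2,-0.17,0,0,0,0,0, -0.2,-0.17,0,0,0,0,0, -0.2,-0.17,0,0,0,0,0, -0.2,-0.15,0,0,0,0,0, 0,0,0,0,0,0,0]'
cat > st.py <<'E'
from h import *
th=np.radians(39.7);ex=np.array([np.cos(th),np.sin(th)]);o=np.array([.491,-.1023])
J=lambda x,z:[*(o+ex*x),z]
s=r.observe();d=s['ee_pos'][:2]-o
print('jig x',d@ex,'y',d@[-ex[1],ex[0]],'z',s['ee_pos'][2],'Fx',s['contact_force'][:2]@ex,s['contact_force'],s['grip_width'])
E
python3 st.py
```

```text
time_s: 8.4
ee_pos: [0.5599, -0.0428, 0.1458]
orientation: [-0.002, 0.94, 0.343, -0.003]
contact_force: [-0.6, 0.2, -0.3]
grip_width: -0.0
gripper_force: 0.0
time_s: 9.4
ee_pos: [0.5461, -0.0574, 0.1493]
orientation: [-0.0, 0.94, 0.342, 0.003]
contact_force: [4.7, 3.8, -0.7]
grip_width: -0.0001
gripper_force: 3.0
jig x 0.07102447838281133 y -0.0006582399634273039 z 0.1493312115374659 Fx 6.0544435161726105 [ 4.68067272  3.84041892 -0.6648754 ] -0.0001258608180081064
```

```bash
python3 -m creep '[-0.1,-0.08,0,0,0,0,0, -0.1,-0.08,0,0,0,0,0, -0.1,-0.08,0,0,0,0,0, 0,0,0,0,0,0,0, 0,0,0,0,0,0,0, 0,0,0,0,0,0,0, 0,0,0,0,0,0,0, 0,0,0,0,0,0,0, 0,0,0,0,0,0,0, 0,0,0,0,0,0,0]'
python3 st.py
```

```text
time_s: 10.4
ee_pos: [0.5457, -0.0578, 0.1495]
orientation: [-0.001, 0.94, 0.341, 0.006]
contact_force: [9.8, 9.1, -3.9]
grip_width: 0.0001
gripper_force: 6.8
jig x 0.07052562972022705 y -0.0007023550168500316 z 0.14952400761375012 Fx 13.337263249559241 [ 9.76549514  9.1170774  -3.89198261] 9.570106663880206e-05
```

```bash
python3 -m creep '[0.8,0.65,0,0,0,0,0, 0.8,0.65,0,0,0,0,0, 0,0,3.5,0,0,0,0, 0,0,3.5,0,0,0,4, 0,0,0,0,0,0,4, 0,0,0,0,0,0,4, 0,0,0,0,0,0,4, 0,0,0,0,0,0,4, 0,0,0,0,0,0,4, 0,0,0,0,0,0,4]'
python3 st.py; python3 - <<'E'
from h import *
c=cam('scene')['color'][190:340,270:380,::-1]; w=cam('wrist')['color'][:,:,::-1]
im=np.zeros((600,800,3),np.uint8); im[:,:440]=cv2.resize(c,(440,600),interpolation=cv2.INTER_CUBIC)
im[:480,440:]=w[:,140:500]; cv2.imwrite('pics/s4.png',im)
E
```

```text
time_s: 11.4
ee_pos: [0.5568, -0.0477, 0.2179]
orientation: [-0.0, 0.94, 0.342, -0.001]
contact_force: [0.7, -0.5, -0.5]
grip_width: 0.0399
gripper_force: 0.0
jig x 0.08555865161466777 y -1.9587690958370568e-05 z 0.21790541732126092 Fx 0.22433072853162542 [ 0.68928596 -0.47905604 -0.51133879] 0.03987110869124369
```

View pics/s4.png

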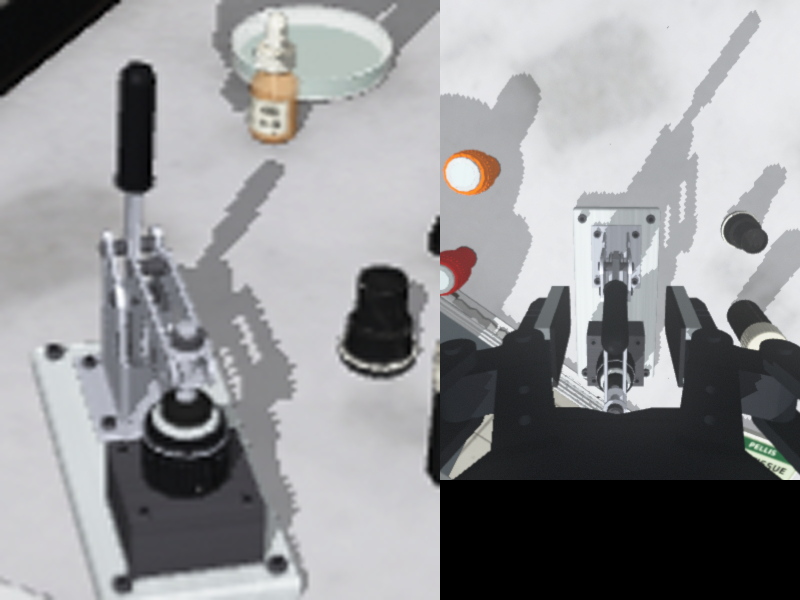

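The bar stands upright: scene crop tip (137,62), wrist bar rows 283–352. I check that numerically against the angle.

```bash
python3 - <<'E'
from st import *
c=cam('wrist'); s=cam('scene')
for q in (1.0,1.2,1.3,1.36,1.42):
    a=q+np.radians(16); n=np.array([-np.sin(a),np.cos(a)])*.0075
    P=[J(.0595+L*np.cos(a)+k*n[0],.079+L*np.sin(a)+k*n[1]) for L in(.043,.093) for k in (-1,1)]
    print(q,proj(c,P)[:,1].round(0).tolist(),proj(s,P).round(1).tolist())
g=s['color'].astype(int).sum(2)
for v in range(202,242,4):
    k=np.where(g[v,295:315]<150)[0]; print(v,k.min()+295 if len(k) else 0,k.max()+295 if len(k) else 0)
w=c['color'].astype(int).sum(2); print([(v,w[v,316]) for v in range(260,380,5)])
E
```

```text
jig x 0.08580751256818206 y -0.0002547340334771172 z 0.21838393123024757 Fx 0.08292554848838526 [ 0.27863938 -0.20580164 -0.65273554] 0.039699062366564376
1.0 [257.0, 281.0, 261.0, 291.0] [[301.7, 225.2], [303.3, 227.2], [300.2, 196.2], [301.8, 197.8]]
1.2 [271.0, 293.0, 298.0, 326.0] [[302.6, 226.0], [304.3, 229.7], [302.2, 198.4], [304.0, 201.8]]
1.3 [278.0, 299.0, 316.0, 342.0] [[303.1, 226.8], [304.8, 231.3], [303.3, 200.3], [305.1, 204.6]]
1.36 [282.0, 302.0, 326.0, 351.0] [[303.4, 227.4], [305.1, 232.3], [304.0, 201.8], [305.8, 206.6]]
1.42 [285.0, 305.0, 336.0, 359.0] [[303.7, 228.0], [305.4, 233.5], [304.6, 203.4], [306.4, 208.7]]
202 0 0
206 303 306
210 301 308
214 301 308
218 300 307
222 300 307
226 300 307
230 300 307
234 299 307
238 0 0
[(260, np.int64(358)), (265, np.int64(354)), (270, np.int64(353)), (275, np.int64(357)), (280, np.int64(202)), (285, np.int64(172)), (290, np.int64(173)), (295, np.int64(167)), (300, np.int64(169)), (305, np.int64(167)), (310, np.int64(160)), (315, np.int64(161)), (320, np.int64(160)), (325, np.int64(155)), (330, np.int64(156)), (335, np.int64(160)), (340, np.int64(165)), (345, np.int64(176)), (350, np.int64(178)), (355, np.int64(148)), (360, np.int64(366)), (365, np.int64(149)), (370, np.int64(522)), (375, np.int64(152))]
```

The column slope and end rows match 1.42 rad, so the handle is locked over centre. I grip the bar again, harder this time, for the return.

```bash
python3 -m creep '[-1.33,-1.1,0,0,0,0,4, -1.33,-1.1,0,0,0,0,4, 0,0,0,0,0,0,4, 0,0,-2.3,0,0,0,4, 0,0,-2.3,0,0,0,4, 0,0,-2.2,0,0,0,4, 0,0,0,0,0,0,1, 0,0,0,0,0,0,1, 0,0,0,0,0,0,1, 0,0,0,0,0,0,1]' 50
python3 st.py
python3 - <<'E'
import numpy as np
th=np.radians(39.7); a=np.radians(16)+np.linspace(1.42,-0.02,21); X=6.8*np.cos(a);Z=6.8*np.sin(a)
print(np.c_[np.diff(X)*np.cos(th),np.diff(X)*np.sin(th),np.diff(Z)].round(2).tolist())
E
```

```text
time_s: 12.6
ee_pos: [0.5293, -0.0691, 0.1504]
orientation: [-0.001, 0.94, 0.342, -0.001]
contact_force: [-4.1, 3.6, -6.5]
grip_width: 0.0135
gripper_force: 48.8
jig x 0.050650150279405406 y 0.0010497758018220037 z 0.15041227918415287 Fx -0.8819196969827424 [-4.09603315  3.5530381  -6.51280381] 0.013476036878523702
[[0.38, 0.31, 0.05], [0.38, 0.31, 0.01], [0.38, 0.31, -0.03], [0.37, 0.31, -0.06], [0.37, 0.31, -0.1], [0.36, 0.3, -0.13], [0.36, 0.29, -0.16], [0.35, 0.29, -0.2], [0.33, 0.28, -0.23], [0.32, 0.27, -0.26], [0.3, 0.25, -0.29], [0.29, 0.24, -0.32], [0.27, 0.22, -0.34], [0.25, 0.21, -0.37], [0.23, 0.19, -0.39], [0.21, 0.17, -0.41], [0.18, 0.15, -0.43], [0.16, 0.13, -0.44], [0.14, 0.11, -0.46], [0.11, 0.09, -0.47]]
```

```bash
python3 -m creep '[0.38,0.31,0.05,0,0,0,1, 0.38,0.31,0.01,0,0,0,1, 0.38,0.31,-0.03,0,0,0,1, 0.37,0.31,-0.06,0,0,0,1, 0.37,0.31,-0.1,0,0,0,1, 0.36,0.3,-0.13,0,0,0,1, 0.36,0.29,-0.16,0,0,0,1, 0.35,0.29,-0.2,0,0,0,1, 0.33,0.28,-0.23,0,0,0,1, 0.32,0.27,-0.26,0,0,0,1]' 50
python3 st.py
```

```text
time_s: 13.6
ee_pos: [0.5649, -0.0395, 0.141]
orientation: [-0.001, 0.94, 0.343, -0.003]
contact_force: [-8.6, 2.2, 6.1]
grip_width: 0.0135
gripper_force: 48.7
jig x 0.09698860771029216 y 0.0011095319364300494 z 0.1409798638947441 Fx -5.2051697644349195 [-8.56752081  2.17086224  6.12727967] 0.013518796699574495
```

```bash
python3 -m creep '[0.3,0.25,-0.29,0,0,0,1, 0.29,0.24,-0.32,0,0,0,1, 0.27,0.22,-0.34,0,0,0,1, 0.25,0.21,-0.37,0,0,0,1, 0.23,0.19,-0.39,0,0,0,1, 0.21,0.17,-0.41,0,0,0,1, 0.18,0.15,-0.43,0,0,0,1, 0.16,0.13,-0.44,0,0,0,1, 0.14,0.11,-0.46,0,0,0,1, 0.11,0.09,-0.47,0,0,0,1]' 50
python3 st.py
```

```text
time_s: 14.6
ee_pos: [0.5881, -0.0203, 0.1026]
orientation: [-0.002, 0.94, 0.342, -0.0]
contact_force: [-6.4, 7.0, 5.9]
grip_width: 0.0135
gripper_force: 52.3
jig x 0.12704280788749864 y 0.0010526931677128201 z 0.10257693615791519 Fx -0.4648298296646521 [-6.39380194  6.97367403  5.85705725] 0.01345333709931882
```

```bash
python3 -m creep '[0,0,-0.2,0,0,0,1, 0,0,0,0,0,0,1, 0,0,0.1,0,0,0,5, 0,0,0,0,0,0,5, 0,0,0,0,0,0,5, 0,0,0,0,0,0,6, 0,0,4,0,0,0,6, 0,0,4,0,0,0,6, 0,0,4,0,0,0,6, 0,0,0,0,0,0,6]' 50
python3 -m creep '[-1.94,-1.62,0,0,0,0,6, -1.94,-1.62,0,0,0,0,6, -1.94,-1.62,0,0,0,0,6, -1.94,-1.62,0,0,0,0,6, -1.94,-1.62,0,0,0,0,6, -1.94,-1.62,0,0,0,0,6, -1.94,-1.62,0,0,0,0,6, 0,0,0,0,0,0,6, 0,0,0,0,0,0,6, 0,0,0,0,0,0,6]'
python3 st.py; python3 - <<'E'
from st import *
w=cam('wrist','w5.png'); c=cam('scene')['color'][190:340,270:380,::-1]
im=np.zeros((600,800,3),np.uint8); im[:,:440]=cv2.resize(c,(440,600),interpolation=cv2.INTER_CUBIC)
im[:480,440:]=w['color'][:,140:500,::-1]; cv2.imwrite('pics/s5.png',im)
print(proj(w,[J(-.05,.070),J(-.05,.04)]))
E
```

```text
time_s: 15.6
ee_pos: [0.5933, -0.0231, 0.2272]
orientation: [0.003, 0.94, 0.342, 0.007]
contact_force: [1.1, 0.2, 1.2]
grip_width: 0.0599
gripper_force: 0.0
time_s: 16.6
ee_pos: [0.4532, -0.1355, 0.2196]
orientation: [0.0, 0.94, 0.342, 0.0]
contact_force: [0.2, 0.3, -1.0]
grip_width: 0.0599
gripper_force: 0.0
jig x -0.050324867334566384 y -0.0013918412013243717 z 0.21962165141187562 Fx 0.2995861683638934 [ 0.16927905  0.26510875 -0.95700076] 0.05991771356166123
jig x -0.050324867334566384 y -0.0013918412013243717 z 0.21962165141187562 Fx 0.2995861683638934 [ 0.16927905  0.26510875 -0.95700076] 0.05991771356166123
[[315.07006874 227.12294826]
 [315.2508731  218.28014214]]
```

View pics/s5.png

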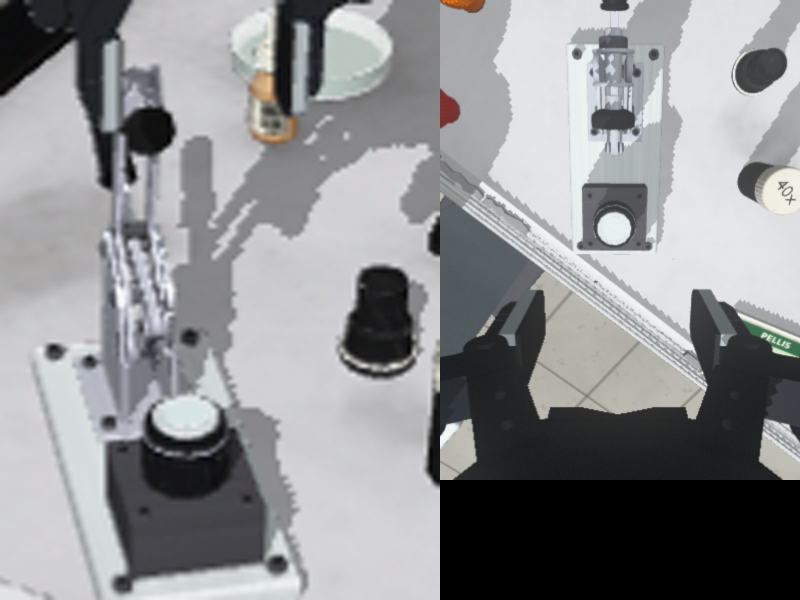

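The lens cell is at wrist (314,230), on the predicted spot, and looks flush. The open arm's presser, at scene (307.5,222.5), is a little forward of where it started at (303,214). I check the handle angle.

```bash
python3 - <<'E'
from st import *
w=cam('wrist'); s=cam('scene'); t=cam('top'); pk=__import__('pickle').load(open('top.pkl','rb')); ps=__import__('pickle').load(open('scene.pkl','rb'))
for q in (0,.15,.3,.45,.6):
    a=q+np.radians(16); n=np.array([-np.sin(a),np.cos(a)])*.0075
    P=[J(.0595+L*np.cos(a)+k*n[0],.079+L*np.sin(a)+k*n[1]) for L in(.043,.093) for k in (-1,1)]
    print(q,proj(w,P).round(0).tolist(),proj(s,P).round(1).tolist(),proj(t,P).round(0).tolist())
def crop(c): return cv2.resize(c['color'][185:260,270:330,::-1],(400,500),interpolation=cv2.INTER_CUBIC)
im=np.hstack([crop(ps),crop(s)]); cv2.imwrite('pics/s6.png',im)
E
```

```text
jig x -0.050195848927438266 y -0.0012158802096405793 z 0.2195834812986908 Fx -0.8083151939071972 [-0.420351   -0.75911357 -0.84220558] 0.06021001920783174
0 [[316.0, -12.0], [316.0, -13.0], [317.0, -126.0], [317.0, -136.0]] [[299.0, 235.6], [299.5, 229.7], [294.1, 215.8], [294.5, 209.8]] [[296.0, 214.0], [297.0, 214.0], [280.0, 194.0], [281.0, 194.0]]
0.15 [[316.0, -14.0], [316.0, -10.0], [317.0, -135.0], [317.0, -139.0]] [[299.2, 232.8], [299.8, 227.8], [294.5, 210.2], [295.1, 205.1]] [[296.0, 214.0], [298.0, 215.0], [281.0, 194.0], [282.0, 195.0]]
0.3 [[316.0, -14.0], [316.0, -5.0], [317.0, -139.0], [317.0, -136.0]] [[299.4, 230.3], [300.3, 226.4], [295.0, 205.4], [295.9, 201.2]] [[297.0, 214.0], [299.0, 216.0], [282.0, 195.0], [284.0, 196.0]]
0.45 [[316.0, -11.0], [316.0, 2.0], [317.0, -136.0], [316.0, -125.0]] [[299.7, 228.3], [300.8, 225.5], [295.8, 201.5], [296.8, 198.4]] [[298.0, 214.0], [301.0, 217.0], [284.0, 196.0], [287.0, 199.0]]
0.6 [[316.0, -7.0], [316.0, 12.0], [316.0, -126.0], [316.0, -107.0]] [[300.1, 226.8], [301.4, 225.2], [296.8, 198.5], [298.0, 196.6]] [[299.0, 215.0], [303.0, 219.0], [287.0, 199.0], [291.0, 202.0]]
```

View pics/s6.png

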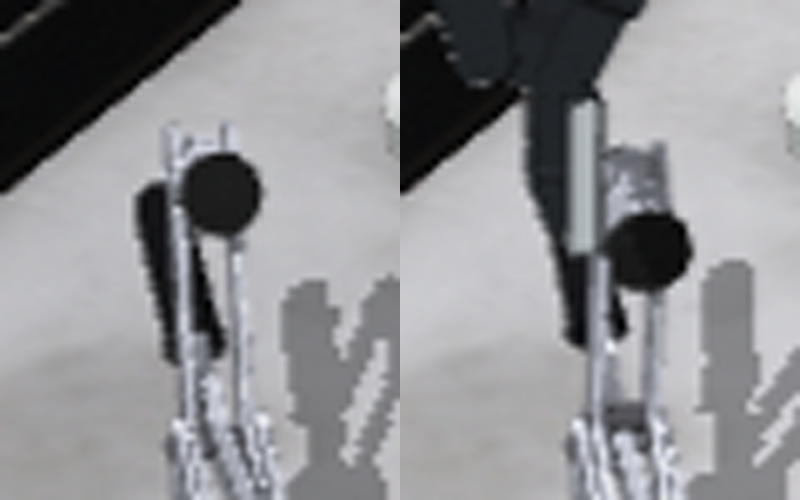

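The bar sits a little up, at roughly 0.15–0.3 rad, so it followed the fingers slightly on release. I press it down with closed fingertips to be sure.

```bash
python3 -m creep '[2.68,2.26,0,0,0,0,0, 2.68,2.26,0,0,0,0,0, 2.68,2.26,0,0,0,0,0, 2.68,2.26,0,0,0,0,0, 2.68,2.26,0,0,0,0,0, 0,0,-2.5,0,0,0,0, 0,0,-2.5,0,0,0,0, 0,0,-1.5,0,0,0,0, 0,0,0,0,0,0,0, 0,0,0,0,0,0,0]'
python3 st.py
python3 -m creep '[0,0,-0.3,0,0,0,0, 0,0,-0.3,0,0,0,0, 0,0,-0.3,0,0,0,0, 0,0,-0.3,0,0,0,0, 0,0,-0.3,0,0,0,0, 0,0,-0.3,0,0,0,0, 0,0,-0.3,0,0,0,0, 0,0,-0.2,0,0,0,0, 0,0,0,0,0,0,0, 0,0,0,0,0,0,0]'
python3 st.py
```

```text
time_s: 17.85
ee_pos: [0.5865, -0.0227, 0.1547]
orientation: [-0.0, 0.94, 0.342, -0.0]
contact_force: [-0.0, -0.2, 0.5]
grip_width: -0.0
gripper_force: 0.0
jig x 0.12431923836209431 y 0.00018092046988735312 z 0.15466184246666906 Fx -0.13851846518008798 [-0.02216869 -0.19015029  0.47306262] -1.2518501185027742e-05
time_s: 18.85
ee_pos: [0.5864, -0.0227, 0.1315]
orientation: [-0.0, 0.94, 0.342, -0.0]
contact_force: [-0.3, -0.1, -1.2]
grip_width: 0.0003
gripper_force: 0.0
jig x 0.12424446449345662 y 0.0003247494166410261 z 0.1314656531497039 Fx -0.2636612889740698 [-0.28918872 -0.06443595 -1.22862144] 0.00025081148038719084
```

```bash
python3 -m creep '[0,0,-0.1,0,0,0,0, 0,0,-0.1,0,0,0,0, 0,0,-0.1,0,0,0,0, 0,0,-0.1,0,0,0,0, 0,0,0,0,0,0,0, 0,0,0,0,0,0,0, 0,0,0,0,0,0,0, 0,0,0,0,0,0,0, 0,0,0,0,0,0,0, 0,0,0,0,0,0,0]'
python3 st.py
```

```text
time_s: 19.85
ee_pos: [0.5868, -0.0227, 0.1287]
orientation: [0.0, 0.94, 0.342, 0.0]
contact_force: [-0.6, 0.8, 5.4]
grip_width: -0.0002
gripper_force: 2.7
jig x 0.1245615673433105 y 6.012156230992724e-05 z 0.12870684860942797 Fx 0.07293861084062173 [-0.5501798   0.77688119  5.42993038] -0.00018332228079947615
```

```bash
python3 -m creep '[0,0,3,0,0,0,0, 0,0,3,0,0,0,0, 0,0,3,0,0,0,3, -2.69,-2.23,0,0,0,0,6, -2.69,-2.23,0,0,0,0,6, -2.69,-2.23,0,0,0,0,6, -2.69,-2.23,0,0,0,0,6, -2.69,-2.23,0,0,0,0,6, 0,0,0,0,0,0,6, 0,0,0,0,0,0,6]'
python3 st.py; python3 - <<'E'
from st import *
w=cam('wrist'); s=cam('scene'); 
g=cv2.cvtColor(w['color'],cv2.COLOR_RGB2HSV)
m=((w['color'].min(2)>170)).astype(np.uint8); m[:190]=0;m[270:]=0;m[:,:285]=0;m[:,345:]=0
n,l,st,ce=cv2.connectedComponentsWithStats(m)
for i in range(1,n):
    if st[i,4]>200:
        p=onz(w,ce[i],.070)[:2]-o; print(st[i],ce[i],'jig',p@ex,p@[-ex[1],ex[0]])
k=s['color'][205:235,290:320].astype(int).sum(2)<110
print('dark blob presser',np.argwhere(k).mean(0)+[205,290])
E
```

```text
time_s: 20.85
ee_pos: [0.4518, -0.1345, 0.2177]
orientation: [0.0, 0.94, 0.341, 0.001]
contact_force: [0.4, -0.1, 0.1]
grip_width: 0.0598
gripper_force: 0.0
jig x -0.0507138462396731 y 0.00021848771270153238 z 0.2177225790902527 Fx 0.22875132020929798 [ 0.38113667 -0.10096793  0.08284473] 0.059779767507530585
jig x -0.0507138462396731 y 0.00021848771270153238 z 0.2177225790902527 Fx 0.22875132020929798 [ 0.38113667 -0.10096793  0.08284473] 0.059779767507530585
[300 212  34  33 859] [316.06053551 228.13038417] jig -0.050665111609002035 0.0008441302307458604
[285 251  60  19 936] [319.2991453  259.18376068] jig -0.07540893690622055 -0.0017207460932582993
dark blob presser [217.30496454 300.4822695 ]
```

The eyepiece is 0.6 mm off the tool's axis, so I descend on it and grip the head.

```bash
python3 -m creep '[0,0,-3,0,0,0,6, 0,0,-3,0,0,0,6, 0,0,-3,0,0,0,6, 0,0,-3,0,0,0,6, 0,0,-2,0,0,0,6, -0.04,0.05,-1.2,0,0,0,6, 0,0,0,0,0,0,3, 0,0,0,0,0,0,2.5, 0,0,0,0,0,0,2.5, 0,0,0,0,0,0,2.5]' 60
python3 -m creep '[0,0,0,0,0,0,2.5, 0,0,0,0,0,0,2.5, 0,0,0,0,0,0,2.5, 0,0,0,0,0,0,2.5, 0,0,0.2,0,0,0,2.5, 0,0,0.2,0,0,0,2.5, 0,0,0.2,0,0,0,2.5, 0,0,0.4,0,0,0,2.5, 0,0,0.4,0,0,0,2.5, 0,0,0.4,0,0,0,2.5]'
python3 st.py
```

```text
time_s: 21.95
ee_pos: [0.4523, -0.1338, 0.0665]
orientation: [0.001, 0.94, 0.342, 0.001]
contact_force: [-0.6, 0.0, -0.2]
grip_width: 0.0327
gripper_force: 59.7
time_s: 22.95
ee_pos: [0.4515, -0.1338, 0.084]
orientation: [0.0, 0.94, 0.342, -0.0]
contact_force: [-0.0, -0.3, -0.7]
grip_width: 0.0325
gripper_force: 59.7
jig x -0.050475786286590545 y 0.0010135743750580774 z 0.08396892889912856 Fx -0.18015240967351248 [-0.02003514 -0.25789868 -0.70143688] 0.03248216177719469
```

```bash
python3 -m creep '[0,0,1,0,0,0,2.5, 0,0,1.5,0,0,0,2.5, 0,0,2,0,0,0,2.5, 0,0,2,0,0,0,2.5, 0,0,2,0,0,0,2.5, 0,0,2,0,0,0,2.5, 0,0,2,0,0,0,2.5, 0,0,2,0,0,0,2.5, 0,0,2,0,0,0,2.5, 0,0,1.5,0,0,0,2.5]'
python3 st.py; python3 -c "
from plant import r; print(r.observe()['q'])"
```

```text
time_s: 23.95
ee_pos: [0.4517, -0.1339, 0.2658]
orientation: [0.001, 0.94, 0.342, 0.001]
contact_force: [-0.1, 0.6, -0.4]
grip_width: 0.0328
gripper_force: 59.7
jig x -0.05037607903698615 y 0.0008059252812217345 z 0.26575003309924616 Fx 0.31638340742697846 [-0.09819365  0.61357749 -0.40601311] 0.03275457492195323
[-3.80446459e-01 -8.16707921e-03  1.97153069e+00 -1.68261223e-04
  1.17612662e+00  4.91603625e-01]
```

```bash
python3 -m creep '[0,0,0,0.05,-0.02,0,2.5, 0,0,0,0.09,-0.036,0,2.5, 0,0,0,0.09,-0.036,0,2.5, 0,0,0,0,0,0,2.5, 0,0,0,0,0,0,2.5, 0,0,0,0,0,0,2.5, 0,0,0,0,0,0,2.5, 0,0,0,0,0,0,2.5, 0,0,0,0,0,0,2.5, 0,0,0,0,0,0,2.5]'
python3 -c "
from plant import r; print(r.observe()['q'],r.observe()['ee_pos'])"
```

```text
time_s: 24.95
ee_pos: [0.4516, -0.1334, 0.2636]
orientation: [-0.092, 0.932, 0.34, 0.082]
contact_force: [0.5, 0.4, -1.8]
grip_width: 0.0328
gripper_force: 59.7
[-0.53399685  0.00212846  1.98500292  0.26225293  1.20495357  0.23685736] [ 0.45161033 -0.13344583  0.26360238]
```

```bash
python3 -m creep '[0,0,0.3,0.037,-0.015,0,2.5, 0,0,0.3,0.065,-0.026,0,2.5, 0,0,0.3,0.065,-0.026,0,2.5, 0,0,0.3,0.065,-0.026,0,2.5, 0,0,0.3,0.065,-0.026,0,2.5, 0,0,0.3,0.065,-0.026,0,2.5, 0,0,0,0.065,-0.026,0,2.5, 0,0,0,0.065,-0.026,0,2.5, 0,0,0,0.065,-0.026,0,2.5, 0,0,0,0.065,-0.026,0,2.5]'
python3 -c "
from plant import r; print(r.observe()['q'],r.observe()['ee_pos'])"
```

```text
time_s: 25.95
ee_pos: [0.4517, -0.1342, 0.2816]
orientation: [-0.33, 0.842, 0.307, 0.296]
contact_force: [0.3, -0.6, -0.6]
grip_width: 0.0327
gripper_force: 59.8
[-0.85451213  0.18891509  1.98082527  0.78752352  1.52798455 -0.25335889] [ 0.45166688 -0.13419378  0.28161157]
```

```bash
python3 -m creep '[0,0,0,0.065,-0.026,0,2.5, 0,0,0,0.065,-0.026,0,2.5, 0,0,0,0.065,-0.026,0,2.5, 0,0,0,0.065,-0.026,0,2.5, 0,0,0,0.065,-0.026,0,2.5, 0,0,0,0.065,-0.026,0,2.5, 0,0,0,0.065,-0.026,0,2.5, 0,0,0,0.065,-0.026,0,2.5, 0,0,0,0.03,-0.012,0,2.5, 0,0,0,0,0,0,2.5]'
python3 -m creep '[0,0,0,0,0,0,2.5, 0,0,0,0,0,0,2.5, 0,0,0,0,0,0,2.5, 0,0,0,0,0,0,2.5, 0,0,0,0,0,0,2.5, 0,0,0,0,0,0,2.5, 0,0,0,0,0,0,2.5, 0,0,0,0,0,0,2.5, 0,0,0,0,0,0,2.5, 0,0,0,0,0,0,2.5]'
python3 - <<'E'
from h import *
s=r.observe(); print(s['q'],R.from_quat(s['orientation'][[1,2,3,0]]).as_matrix()[:,2])
c=cam('scene')['color'][120:360,200:520,::-1]; cv2.imwrite('pics/s7.png',cv2.resize(c,(800,600),interpolation=cv2.INTER_CUBIC))
E
```

```text
time_s: 26.95
ee_pos: [0.4515, -0.1337, 0.2805]
orientation: [-0.511, 0.684, 0.249, 0.457]
contact_force: [-0.9, 0.6, -0.7]
grip_width: 0.0327
gripper_force: 59.8
time_s: 27.95
ee_pos: [0.4515, -0.1337, 0.2815]
orientation: [-0.511, 0.684, 0.249, 0.457]
contact_force: [0.1, 0.5, -1.3]
grip_width: 0.0332
gripper_force: 59.8
[-0.95427781  0.50587541  1.96947263  1.06596436  1.86198176 -0.50649078] [ 0.37087334  0.92670132 -0.06064355]
```

View pics/s7.png

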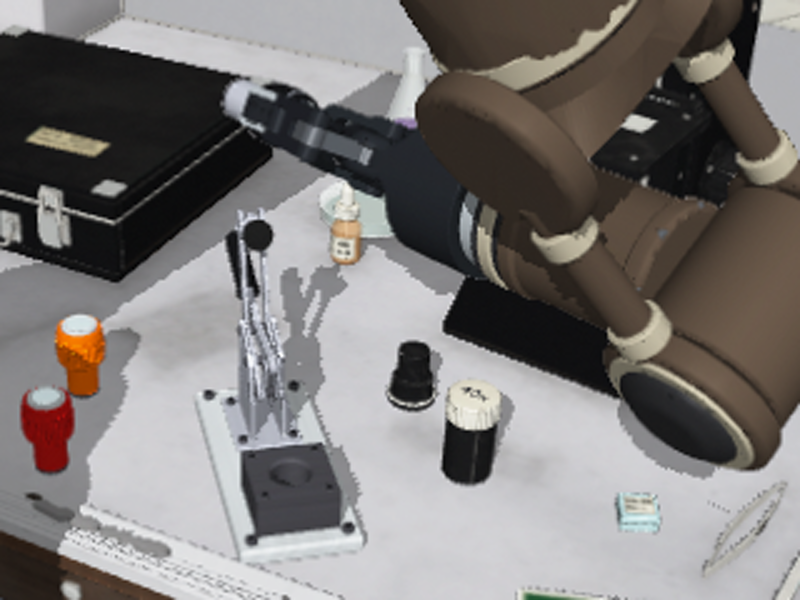

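The nest is empty at (290,480), and the eyepiece is held level in the fingers with its tube at (240,100). The clamp is open and the bystanders haven't moved, so I hand in.

```bash
python3 -c "
from plant import r; print(r.finish_job())"
```

```text
the job is handed in; nothing more can be done
None
```

I handed the job in at about 28 s, and no verdict came back. The handle went over centre to its stop and is right back again, the cell looks home in the pictures, and the eyepiece is held level and still about 28 cm above the bench. The things round the jig look undisturbed.

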